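# Load the angle bracket into the guarded drilling fixture

## Robot

A 7-joint arm with a two-finger parallel gripper is mounted at the origin on the work surface. World frame = base frame: x ahead of the robot, y to its left, z up, the work surface at z = 0. Lengths are in mm, angles in rad, forces in N, time in s.
With the tool pointing down it reaches from about 400 to 875 mm from the base axis. Payload 6.5 kg.
Tool frame: the origin (TCP) lies midway between the tips of the shut fingers; the grasp point (between the pads) lies 19 mm behind it; z points along the fingers, x is the direction in which the jaws open and shut, and the axes are right-handed (so a half turn about z gives the same grasp; the last joint's range is limited). The gripper opens to 88 mm and grips with 3 to 60 N. Pads are 18 mm wide; open, the fingers measure 123 mm over their backs; the gripper's body (75 mm by 187 mm) begins 45 mm behind the grasp point.
Start: joints at [1.136, 0.536, -0.004, 1.538, 0.003, 1.067, -0.071], TCP at [234.318, -606.288, 238.716] pointing down, gripper open.
Joint ranges: [-2.7, 2.7], [-0.37, 2.16], [-1.27, 1.26], [0.24, 2.4], [-1.31, 4.45], [0.19, 1.91], [-2.76, 2.76]. Speed limits (rad/s): [2.39, 2.39, 3.14, 3.14, 3.14, 3.14, 3.14].

## Interface

Orientations are given as a unit quaternion [x, y, z, w].
In Python, from plant import get_state, snapshot, close_job, search_frame gives the robot as it stands.
- The arm moves only by the tool apply_moves, never from a script. Its argument "commands" is a list of rows, each a list of 7 numbers: the shift along the tool's x, y, z in m, then the turn, a rotation vector about the tool's x, y, z in rad, then the closure, from 0 (fully open) to 1 (shut). In form: [[tx, ty, tz, rx, ry, rz, grip], ...]. A call has 1 to 12 rows; each row shifts and turns the commanded pose from where the row before left it, along the tool's axes as they then stand; what a row does not reach is not made up. A row lasts 1/12 s, in which the tool goes at most 41.7 mm and 7.16 degrees, less where a joint would pass 70% of its speed; a pose out of reach is approached as far as the arm can. A call is refused whole if a number of a shift passes 0.0417 or a number of a turn 0.125, either way. A call with a gripper value outside its range is refused whole. The fingers move at their own pace and stop on an object; "force" is the grip in N (left out, the last holds). Time passes only in rows, so rows that do not move let the fingers close. It gives the time, the measured TCP pose, the force and the opening at its end, in the units of the state.
- get_state(): the state, without advancing time (a new reading comes with each control period).
- snapshot(name): name is "side" or "top"; returns a dict with "pixels" (400x640x3 uint8, red, green, blue), "fx", "fy", "cx", "cy" (pixels), "extrinsics" (4x4, takes a point from world to camera coordinates). Camera axes: x right, y down, z forward; pixel columns grow to the right and rows downward; lengths in mm; the calibration is good to about 2 mm. A picture is of the moment at which its call begins. There is no depth.
- close_job(): hands the job in, once; it reports no verdict.
Trained networks look in the newest picture that a camera, given by its name, has taken for a name from the list of things; names that differ only in an ending like _2 or _b are one class to them, and where a whole thing is asked for, a point or a joint stands for the part that bears it (a point fixed in the world has none). Each returns a list of dicts, best first, with "confidence" (0 to 1); they miss things now and then, are a little off and sometimes report something else, mostly with a low value. They report only what shows in the picture. A call takes as long as a camera call. They do not tell look-alikes from the thing itself.
- search_frame(thing, camera): "pixel" ([column, row] in pixels, amid what is visible of it).
The state is a dict: "time_s": time; "joint_pos": joint angles; "qvel": joint speeds; "joint_efforts": joint torques, N m; "eef_pos": TCP position; "tool_rot": TCP orientation; "ft_force": force on the tool from outside, world axes, zero at the start; "wrist_torque": the same for the moment, N m; "width": finger opening in mm.
Only numpy, scipy, OpenCV 4.12 (cv2) and the standard library are available. Lean on these libraries where they do the work, as an engineer would, in place of code of your own. Each camera call takes 0.05 s, during which the arm holds its last target. There are 200 camera calls.

## Task

Load the aluminium angle bracket into the drilling fixture through the yellow-rimmed opening in its clear guard: lean it to pass its foot in toe first, then right it inside, so that it stands flat on the bed with its foot under the roof towards the robot and its stem up through the opening. Slide it snugly into the corner, toe against the brass end stop and side against the brass fence, and let go. Do not ram the fixture, and leave the other things on the bench where they are.

Things in the scene. Friction and masses are not known exactly. Their poses are not given: they have to be found in the camera images.
- bracket_mid (a point): loose aluminium L-bracket, 0.16 to 0.3 kg, standing on its foot at the start. Its stem is a flat bar 14 mm (x) by 32 mm (y), its top 175 mm above the foot's underside. This point: on the stem's axis, half-way up (87.5 mm). Axes: z up the stem, -x along the foot towards its toe, y across. Foot: 12 mm thick, 32 mm wide, from 7 mm on the +x side of the stem's axis to 93 mm on the -x side
- bracket_toe (a point): tip of the bracket's foot: middle of the lower edge of the toe, 93 mm to -x and 87.5 mm to -z of bracket_mid; same axes
- fixture: fixed drilling fixture: dark bed, green frame, clear guard, 170 (x) x 112 (y) x 84 mm tall. x points away from the robot (turned up to 0.3 rad), y left, z up; origin on the table, mid-width. Bed top z = 12 mm. Free inside: x -75 to +65, y -50 to +28, z 12 to 80 mm. Guard roof z 80 to 84 mm. Loaded, the stem's axis is at x = +18, y = +12 mm and the foot points to -x, under the roof
- opening (a point): centre of the yellow-rimmed opening in the roof, at its upper face: x = 27, y = 0, z = 84 mm in the fixture, same axes. It measures 52 mm (x) by 64 mm (y), so the 100 mm foot cannot enter level: lean the stem towards the robot (some 28 degrees), feed the foot in along its length towards -x and down, and turn it upright once the heel reaches the opening
- corner (a point): inner corner on the bed where the faces of the two brass stops meet, x = -75, y = +28, z = 12 mm in the fixture; same axes. The end stop (face across x, robot's side) takes the toe; the fence (face along x, left side, y = +28 mm) takes the foot's left side. Both stand 20 mm above the bed; bracket and stops are rigid
- parallel: bystander: steel bar 140 x 16 x 30 mm tall lying along its x; origin under its centre
- vblock: bystander: dark steel V-block 50 x 36 x 34 mm tall; origin under its centre
- oil: bystander: green oil bottle, 56 mm across, 140 mm tall; origin under its centre
- chuck: bystander: steel drill chuck, 48 mm across, 66 mm tall; origin under its centre
- wrench: bystander: wrench 190 mm long lying along its x, under 20 mm tall
Things that resemble listed ones, but are neither listed nor needed, are in the scene too. Of the things like the part that bears bracket_mid, leave any that is orange; of the rest the smaller one is meant.

How it is judged (in metres and radians):
On the way, in this order (a step that is already met when the one before it is completed fails the run):
1. the bracket, leaning, has its toe inside the opening, below the roof (z of bracket_toe in the frame of fixture below 0.078 m and x of bracket_toe in the frame of fixture between -0.09 and 0.053 m and y of bracket_toe in the frame of fixture between -0.032 and 0.032 m and angle between bracket_mid's own z axis and vertical above 0.26 rad), for 0.1 s.
2. the bracket stands upright inside, its whole foot flat on the bed under the roof (angle between bracket_mid's own z axis and vertical below 0.1 rad and z of bracket_toe in the frame of fixture below 0.02 m and x of bracket_toe in the frame of fixture between -0.09 and -0.03 m and y of bracket_toe in the frame of fixture between -0.05 and 0.04 m), for 0.2 s.
At the end, for the whole second after the job is handed in: The bracket stands still, let go, on the fixture's bed: its toe within 2.5 mm of touching the end stop, its left side within 2.5 mm of touching the fence, toe on the bed within 2.5 mm, upright within 0.045 rad and in line with the fixture within 0.05 rad (x of bracket_toe in the frame of fixture between -0.0775 and -0.0725 m and y of bracket_toe in the frame of fixture between 0.0095 and 0.0145 m and z of bracket_toe in the frame of fixture below 0.0145 m and angle between bracket_mid's own z axis and vertical below 0.045 rad and angle between the x axis of bracket_mid and the x axis of fixture, either way round below 0.05 rad and linear speed of bracket below 0.01 m/s and angular speed of bracket below 0.1 rad/s).
It fails at once if the bracket is rammed against the fixture (over 80 N) (contact force between bracket and fixture above 80 N).
It fails at once if a bystander on the bench is moved more than 30 mm (distance of any of parallel, vblock, oil, chuck, wrench from where it was at the start of the episode above 0.03 m).
It also fails if it takes over 53 s, if anything falls off the work surface, if the arm or the gripper's body presses on something with over 40 N, if the wrist force passes 120 N, or if a joint passes its speed limit or range.

## Working session

There is one attempt and no reset: what is moved stays moved. The work goes in short steps, Python scripts to look and compute and a tool call to move; the robot and the scene stay as the last step left them, time stands still between calls to the robot, and variables do not carry over. Pictures are saved under pics/ and viewed, about 8 in all and at most 12, crops included, and the job is handed in when it is done.

Besides the shell and the picture viewer there is one more tool, called after "Call:" by a JSON object that holds its "api" and its "payload", one argument or row to a line. apply_moves: Moves the arm, as the interface text tells. Its arguments: {"type":"object","properties":{"commands":{"type":"array"},"force":{"type":"number"}},"required":["commands"]}

```bash
mkdir -p pics; ls; cat > h.py <<'E'
import numpy as np, cv2
from scipy.spatial.transform import Rotation as R
from plant import get_state, snapshot, close_job, search_frame
def save(s,n,crop=None,k=1):
    p=cv2.cvtColor(s["pixels"],cv2.COLOR_RGB2BGR)
    if crop: x0,y0,x1,y1=crop; p=p[y0:y1,x0:x1]
    cv2.imwrite(f"pics/{n}.png",cv2.resize(p,None,fx=k,fy=k,interpolation=cv2.INTER_CUBIC))
def proj(s,P):
    P=np.atleast_2d(P); E=np.array(s["extrinsics"]); c=P@E[:3,:3].T+E[:3,3]
    return np.c_[s["fx"]*c[:,0]/c[:,2]+s["cx"], s["fy"]*c[:,1]/c[:,2]+s["cy"]]
def onplane(s,px,z):
    E=np.array(s["extrinsics"]); Rm=E[:3,:3]; o=-Rm.T@E[:3,3]
    d=Rm.T@np.array([(px[0]-s["cx"])/s["fx"],(px[1]-s["cy"])/s["fy"],1])
    return o+d*(z-o[2])/d[2]
E
python3 - <<'E'
from h import *
import pickle
S={n:snapshot(n) for n in("side","top")}
pickle.dump(S,open("s0.pkl","wb"))
for n in S:
    save(S[n],n+"0",k=1.25)
    E=np.array(S[n]["extrinsics"]); print(n,S[n]["fx"],-E[:3,:3].T@E[:3,3])
    for t in "bracket_mid bracket_toe fixture opening corner parallel vblock oil chuck wrench".split():
        print(t,[(np.round(d["pixel"]).tolist(),round(d["confidence"],2)) for d in search_frame(t,n)])
print(get_state())
E
```

```text
pics
side 407.3668235233765 [488.96003417 792.70541039 900.23066326]
bracket_mid [([301.0, 161.0], 0.97), ([341.0, 190.0], 0.94), ([314.0, 118.0], 0.62)]
bracket_toe [([338.0, 190.0], 0.93), ([302.0, 164.0], 0.81), ([310.0, 120.0], 0.73)]
fixture [([280.0, 271.0], 0.84)]
opening [([283.0, 270.0], 0.95)]
corner [([282.0, 269.0], 0.76)]
parallel [([305.0, 221.0], 0.92)]
vblock [([369.0, 228.0], 0.64), ([281.0, 269.0], 0.43)]
oil [([372.0, 379.0], 0.62)]
chuck [([244.0, 209.0], 0.71)]
wrench [([378.0, 128.0], 0.55)]
top 408.8909950535708 [ 303.82105573  -26.18413679 1518.01721548]
bracket_mid [([349.0, 232.0], 0.58), ([385.0, 190.0], 0.54)]
bracket_toe [([430.0, 192.0], 0.92), ([381.0, 191.0], 0.65), ([349.0, 227.0], 0.55)]
fixture [([269.0, 186.0], 0.85)]
opening [([269.0, 186.0], 0.77), ([382.0, 193.0], 0.72)]
corner [([270.0, 186.0], 0.9)]
parallel [([322.0, 198.0], 0.53)]
vblock [([321.0, 247.0], 0.66)]
oil [([188.0, 241.0], 0.64)]
chuck [([329.0, 152.0], 0.47)]
wrench [([460.0, 260.0], 0.67)]
{'time_s': 1.1, 'joint_pos': array([ 1.13581146,  0.53640812, -0.004408  ,  1.53790283,  0.00261131,
        1.06725947, -0.07120465]), 'qvel': array([-0.00077097, -0.00084233, -0.00055925, -0.00068201, -0.00114987,
       -0.00034116,  0.00015894]), 'joint_efforts': array([ 2.34246772e-04, -5.70913303e+01,  9.89923887e-01, -2.51921099e+01,
       -5.64088149e-02,  1.09066284e-02,  2.09077491e-06]), 'eef_pos': array([ 234.31735751, -606.29997727,  238.7094461 ]), 'tool_rot': array([ 8.24779821e-01, -5.65454017e-01,  3.31584774e-06,  2.19469201e-05]), 'ft_force': array([-0.84046241,  0.59852095,  0.15694945]), 'wrist_torque': array([-0.01535321,  0.0135478 ,  0.01589272]), 'width': 87.91021374099824}
```

View pics/side0.png

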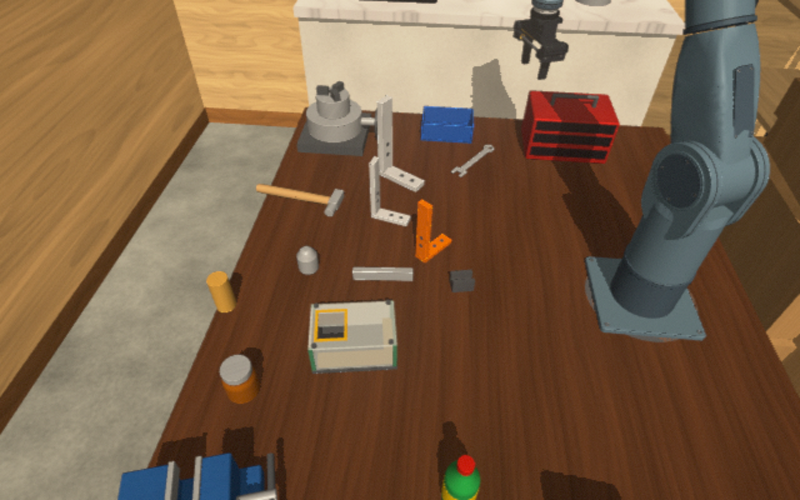

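View pics/top0.png

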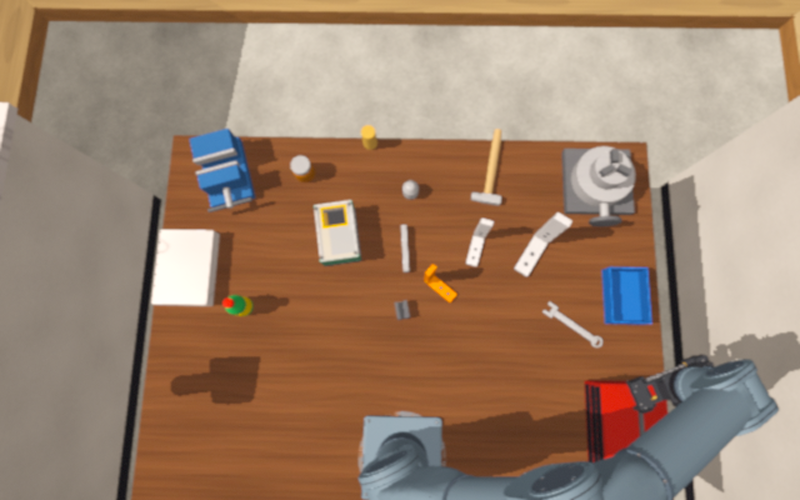

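The side view shows the smaller aluminium bracket with its stem top at about (375,158), heel (375,215) and toe (408,220). The orange one is at (425,235), the large one at (385,140) and the fixture at (352,335). All of these are in 1.25x pixels. In the top view the small bracket is at (480,242) and the fixture at (337,232). Next I'll zoom in to get poses.

```bash
python3 - <<'E'
from h import *
import pickle
S=pickle.load(open("s0.pkl","rb"))
def panel(n,x0,y0,w,h,k):
    p=cv2.cvtColor(S[n]["pixels"],cv2.COLOR_RGB2BGR)[y0:y0+h,x0:x0+w]
    p=cv2.resize(p,None,fx=k,fy=k,interpolation=cv2.INTER_CUBIC)
    for i in range(0,w,10):
        cv2.line(p,(i*k,0),(i*k,6),(0,255,255),1); cv2.putText(p,str(x0+i),(i*k,16),0,.35,(0,255,255))
    for i in range(0,h,10):
        cv2.line(p,(0,i*k),(6,i*k),(0,255,255),1); cv2.putText(p,str(y0+i),(8,i*k+4),0,.35,(0,255,255))
    return p
cv2.imwrite("pics/br.png",np.hstack([panel("side",282,118,57,70,7),panel("top",363,165,57,70,7)]))
cv2.imwrite("pics/fx.png",np.hstack([panel("side",240,232,85,75,5),panel("top",240,152,60,75,5)]))
E
```

```text
(no output)
```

View pics/br.png

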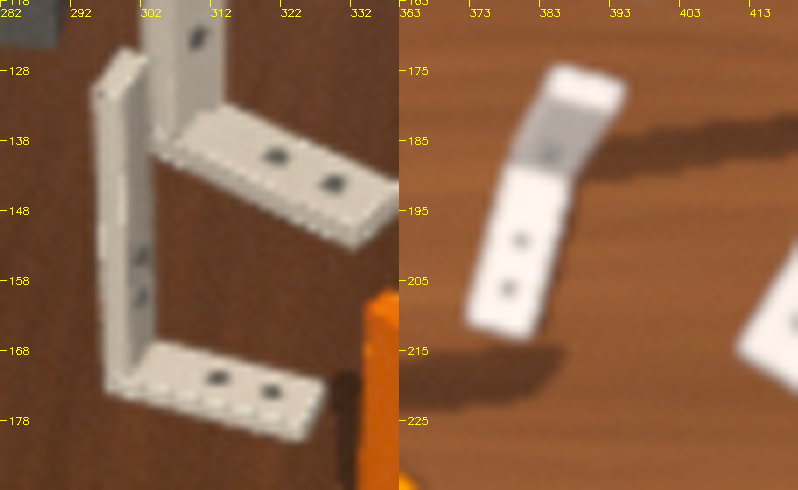

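View pics/fx.png

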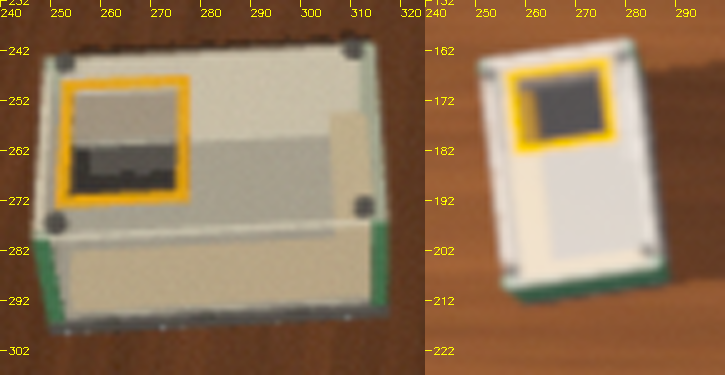

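```bash
cat > fit.py <<'E'
from h import *
import pickle
from scipy.optimize import least_squares
S=pickle.load(open("s0.pkl","rb"))
def px(o,k,pts,dx=0): return np.array([[o[0]+(x-dx+.5)/k-.5,o[1]+(y+.5)/k-.5] for x,y in pts])
def T(p,P): # p = x,y,yaw
    c,s=np.cos(p[2]),np.sin(p[2]); P=np.array(P,float)
    return np.c_[p[0]+c*P[:,0]-s*P[:,1],p[1]+s*P[:,0]+c*P[:,1],P[:,2]]
# bracket: frame at the stem axis, z from underside
bs=px((282,118),7,[(93,88),(123,49),(148,60),(118,98),(107,391),(300,441),(326,381)])
bsM=[(7,16,175),(7,-16,175),(-7,-16,175),(-7,16,175),(7,16,0),(-93,16,0),(-93,-16,12)]
bt=px((363,165),7,[(556,65),(627,84),(612,110),(547,94),(465,319),(529,339),(511,165),(571,180)],399)
btM=[(7,16,175),(7,-16,175),(-7,-16,175),(-7,16,175),(-93,16,12),(-93,-16,12),(-7,16,12),(-7,-16,12)]
fs=px((240,232),5,[(46,56),(374,42),(386,222),(34,240),(62,82),(188,75),(188,202),(55,208),(72,90),(176,88),(177,190),(68,194)])
ft=px((240,152),5,[(632,38),(664,262),(502,288),(478,60),(608,56),(616,137),(518,152),(506,72),(602,68),(607,129),(522,141),(516,82)],425)
def fM(off,e,e2):
    rect=lambda cx,a,b:[(cx+a,-b,84),(cx-a,-b,84),(cx-a,b,84),(cx+a,b,84)]
    return rect(off,85,56)+rect(27,26+e,32+e)+rect(27,26+e2,32+e2)
def run(name,f,x0,nz=False):
    r=least_squares(f,x0,loss="soft_l1"); print(name,np.round(r.x,3),"rms px",np.sqrt(np.mean(f(r.x)**2)).round(2)); return r.x
for use in("both","side","top"):
    def fb(p):
        r=[]
        if use!="top": r.append(proj(S["side"],T(p,bsM))-bs)
        if use!="side": r.append(proj(S["top"],T(p,btM))-bt)
        return np.concatenate(r).ravel()
    def ff(p):
        M=fM(*p[3:]); r=[]
        if use!="top": r.append(proj(S["side"],T(p,M))-fs)
        if use!="side": r.append(proj(S["top"],T(p,M))-ft)
        return np.concatenate(r).ravel()
    g=lambda u,v:onplane(S["top"],(u,v),80)[:2]
    b=run(use+" bracket",fb,[*g(384,193),-.2]); f=run(use+" fixture",ff,[*g(269,186),.1,-15,4,0])
E
python3 fit.py
```

```text
both bracket [ 6.38084e+02 -2.19475e+02 -2.63000e-01] rms px 0.43
both fixture [ 6.44292e+02  2.04922e+02  1.63000e-01 -1.57450e+01  5.38000e+00
 -9.25000e-01] rms px 0.42
side bracket [ 6.38942e+02 -2.18786e+02 -2.59000e-01] rms px 0.37
side fixture [ 6.44426e+02  2.05165e+02  1.61000e-01 -1.57920e+01  5.82100e+00
 -3.98000e-01] rms px 0.37
top bracket [ 6.37148e+02 -2.19825e+02 -2.65000e-01] rms px 0.37
top fixture [ 6.43773e+02  2.04381e+02  1.68000e-01 -1.53190e+01  4.48000e+00
 -2.07000e+00] rms px 0.33
```

```bash
cat > plan.py <<'E'
from h import *
BR=(638.1,-219.5,-.262); FX=(644.3,204.9,.163)
F=np.diag([1.,-1,-1])
def tool(p,yaw,th): return np.array(p,float),(R.from_euler("z",yaw)*R.from_euler("y",-th)).as_matrix()@F
def bpose(fx,fy,fz,th,off=(0,0,126),yaw=FX[2],F0=FX): # bracket origin in the fixture frame -> tool pose
    c,s=np.cos(F0[2]),np.sin(F0[2]); p=np.array([F0[0]+c*fx-s*fy,F0[1]+s*fx+c*fy,fz])
    _,Rm=tool(p,yaw,th); return p+Rm@F@np.array(off),Rm
def rows(wps,grip,cur=None):
    """wps: [(pos,R,n)]; prints rows in tool axes from the current pose"""
    if cur is None:
        s=get_state(); cur=(s["eef_pos"],R.from_quat(s["tool_rot"]).as_matrix())
    p,Rm=cur; out=[]
    for P,Q,n in wps:
        p0=p.copy(); rv=R.from_matrix(Rm.T@Q).as_rotvec(); R0=Rm.copy()
        for i in range(1,n+1):
            tp=p0+(P-p0)*i/n; tR=R0@R.from_rotvec(rv*i/n).as_matrix()
            d=np.round(Rm.T@(tp-p)/1000,4); w=np.round(R.from_matrix(Rm.T@tR).as_rotvec(),3)
            p=p+Rm@d*1000; Rm=Rm@R.from_rotvec(w).as_matrix(); out.append([*(d+0.).tolist(),*(w+0.).tolist(),grip])
    for i in range(0,len(out),12): print(i,str([list(map(lambda v:round(v,4)+0.0,r)) for r in out[i:i+12]]).replace(" ","").replace("],","],\n"))
    return p,Rm
E
python3 - <<'E'
from plan import *
import heapq
a=tool((380,-450,330),-.70,0); b=tool((BR[0],BR[1],230),BR[2],0); c=tool((BR[0],BR[1],126),BR[2],0)
rows([(*a,10),(*b,12),(*c,5)],0)
# maximin insertion path
pts=np.array([(x,z) for x in np.arange(-93,7.1,2.5) for z in(0,12)]+[(x,z) for x in(-93,7) for z in(4,8)]+[(x,z) for x in(-7,7) for z in range(12,120,2)],float)
obs=[(-110,1,80,84),(53,200,80,84),(-200,300,-50,12),(-150,-75,0,32),(-150,-85,0,84),(65,90,0,84)]
X=np.arange(-10,131,3.);Z=np.arange(13.5,190,3.);TH=np.arange(0,.76,.05)
C=np.zeros((len(X),len(Z),len(TH)))
for k,t in enumerate(TH):
    q=np.c_[pts[:,0]*np.cos(t)-pts[:,1]*np.sin(t),pts[:,0]*np.sin(t)+pts[:,1]*np.cos(t)]
    for i,x in enumerate(X):
        for j,z in enumerate(Z):
            m=99
            for l,r,lo,hi in obs:
                dx=np.maximum(l-(q[:,0]+x),q[:,0]+x-r); dz=np.maximum(lo-(q[:,1]+z),q[:,1]+z-hi)
                d=np.where((dx<0)&(dz<0),np.maximum(dx,dz),np.hypot(np.maximum(dx,0),np.maximum(dz,0)))
                m=min(m,d.min())
            C[i,j,k]=m
st=(np.abs(X-80).argmin(),np.abs(Z-175).argmin(),0); g=(np.abs(X-23).argmin(),0,0)
best={st:0}; par={}; h=[(0,st)]
while h:
    d,u=heapq.heappop(h)
    if u==g: break
    if d>best[u]: continue
    for dx in(-1,0,1):
        for dz in(-1,0,1):
            for dt in(-1,0,1):
                v=(u[0]+dx,u[1]+dz,u[2]+dt)
                if v==u or not all(0<=v[i]<C.shape[i] for i in range(3)): continue
                c=C[v]
                if c<.8: continue
                w=d+(abs(dx)+abs(dz)+abs(dt)*1.5)*(.2+4/c**2)
                if w<best.get(v,1e9): best[v]=w; par[v]=u; heapq.heappush(h,(w,v))
u=g; P=[u]
while u!=st: u=par[u]; P.append(u)
P=P[::-1]; print(len(P))
for u in P: print(X[u[0]],Z[u[1]],round(TH[u[2]],2),round(C[u],1),end=" | ")
E
```

```text
0 [[-0.0093,-0.0192,-0.0091,0.0,0.0,-0.05,0.0],
[-0.0084,-0.0197,-0.0092,0.0,0.0,-0.05,0.0],
[-0.0073,-0.02,-0.0091,0.0,0.0,-0.051,0.0],
[-0.0064,-0.0205,-0.0091,0.0,0.0,-0.05,0.0],
[-0.0053,-0.0207,-0.0091,0.0,0.0,-0.05,0.0],
[-0.0042,-0.0209,-0.0092,0.0,0.0,-0.05,0.0],
[-0.0032,-0.0211,-0.0091,0.0,0.0,-0.05,0.0],
[-0.0022,-0.0213,-0.0091,0.0,0.0,-0.051,0.0],
[-0.0011,-0.0213,-0.0092,0.0,0.0,-0.05,0.0],
[0.0001,-0.0214,-0.0091,0.0,0.0,-0.05,0.0],
[0.0041,-0.0285,0.0083,0.0,0.0,-0.036,0.0],
[0.0051,-0.0284,0.0084,0.0,0.0,-0.037,0.0]]
12 [[0.0061,-0.0282,0.0083,0.0,0.0,-0.036,0.0],
[0.0072,-0.0279,0.0083,0.0,0.0,-0.037,0.0],
[0.0082,-0.0277,0.0084,0.0,0.0,-0.036,0.0],
[0.0091,-0.0273,0.0083,0.0,0.0,-0.037,0.0],
[0.0102,-0.027,0.0083,0.0,0.0,-0.036,0.0],
[0.0112,-0.0266,0.0084,0.0,0.0,-0.037,0.0],
[0.0121,-0.0262,0.0083,0.0,0.0,-0.036,0.0],
[0.013,-0.0257,0.0083,0.0,0.0,-0.037,0.0],
[0.014,-0.0252,0.0084,0.0,0.0,-0.036,0.0],
[0.0149,-0.0247,0.0083,0.0,0.0,-0.037,0.0],
[0.0,0.0,0.0208,0.0,0.0,0.0,0.0],
[0.0,0.0,0.0208,0.0,0.0,0.0,0.0]]
24 [[0.0,0.0,0.0208,0.0,0.0,0.0,0.0],
[0.0,0.0,0.02
[... 1027 characters left out ...]
7 8.1 | 50.0 94.5 0.7 8.6 | 47.0 91.5 0.7 8.8 | 44.0 88.5 0.7 9.2 | 41.0 85.5 0.7 9.0 | 38.0 82.5 0.7 9.9 | 38.0 79.5 0.65 9.4 | 35.0 76.5 0.6 10.1 | 35.0 73.5 0.55 11.3 | 35.0 70.5 0.5 12.6 | 35.0 67.5 0.45 14.0 | 35.0 64.5 0.4 15.5 | 35.0 61.5 0.35 16.3 | 35.0 58.5 0.3 16.6 | 32.0 58.5 0.25 16.5 | 32.0 55.5 0.2 16.6 | 32.0 55.5 0.15 16.9 | 32.0 52.5 0.1 16.7 | 32.0 49.5 0.1 16.6 | 32.0 46.5 0.05 15.7 | 32.0 43.5 0.05 15.7 | 32.0 40.5 0.05 14.6 | 32.0 37.5 0.05 14.1 | 32.0 34.5 0.05 14.0 | 32.0 31.5 0.0 14.0 | 32.0 28.5 0.0 14.0 | 32.0 25.5 0.0 13.5 | 29.0 25.5 0.0 11.0 | 29.0 22.5 0.0 10.5 | 26.0 22.5 0.0 8.0 | 26.0 19.5 0.0 7.5 | 23.0 19.5 0.0 5.0 | 23.0 16.5 0.0 4.5 | 23.0 13.5 0.0 1.5 |
```

Call:
{"api": "apply_moves", "payload": {
  "commands": [
    [-0.009,-0.019,-0.009,0,0,-0.05,0],
    [-0.008,-0.02,-0.009,0,0,-0.05,0],
    [-0.007,-0.02,-0.009,0,0,-0.05,0],
    [-0.006,-0.02,-0.009,0,0,-0.05,0],
    [-0.005,-0.021,-0.009,0,0,-0.05,0],
    [-0.004,-0.021,-0.009,0,0,-0.05,0],
    [-0.003,-0.021,-0.009,0,0,-0.05,0],
    [-0.002,-0.021,-0.009,0,0,-0.05,0],
    [-0.001,-0.021,-0.009,0,0,-0.05,0],
    [0,-0.021,-0.009,0,0,-0.05,0],
    [0.004,-0.028,0.008,0,0,-0.037,0],
    [0.005,-0.028,0.008,0,0,-0.037,0]
  ]
}}

```text
time_s: 2.1
eef_pos: [424.4, -414.4, 314.2]
tool_rot: [0.952, -0.307, 0.001, 0.001]
ft_force: [0.9, 0.2, -0.1]
width: 88.1
```

Call:
{"api": "apply_moves", "payload": {
  "commands": [
    [0.006,-0.028,0.008,0,0,-0.036,0],
    [0.007,-0.028,0.008,0,0,-0.037,0],
    [0.008,-0.028,0.008,0,0,-0.036,0],
    [0.009,-0.027,0.008,0,0,-0.037,0],
    [0.01,-0.027,0.008,0,0,-0.036,0],
    [0.011,-0.027,0.008,0,0,-0.037,0],
    [0.012,-0.026,0.008,0,0,-0.036,0],
    [0.013,-0.026,0.008,0,0,-0.037,0],
    [0.014,-0.025,0.008,0,0,-0.036,0],
    [0.015,-0.025,0.008,0,0,-0.037,0],
    [0,0,0,0,0,0,0]
  ]
}}

```text
time_s: 3.02
eef_pos: [640.9, -213.8, 231.1]
tool_rot: [0.992, -0.125, -0.0, -0.003]
ft_force: [-0.5, 1.1, -0.1]
width: 88.3
```

```bash
python3 - <<'E'
from plan import *
import pickle
s=get_state(); print(s["eef_pos"],s["joint_pos"].round(3),s["time_s"],s["width"])
b=tool((BR[0],BR[1],228),BR[2],0); rows([(*b,1),(*tool((BR[0],BR[1],126),BR[2],0),5)],0)
S={n:snapshot(n) for n in("side","top")}; pickle.dump(S,open("s1.pkl","wb"))
save(S["side"],"side1",(240,60,400,200),3.5);save(S["top"],"top1",(340,140,440,240),3)
a=cv2.imread("pics/side1.png");b=cv2.imread("pics/top1.png"); c=np.zeros((max(a.shape[0],b.shape[0]),a.shape[1],3),np.uint8)
b=b[:, :240]; c=np.zeros((490,800,3),np.uint8);c[:a.shape[0],:560]=a;c[:300,560:]=b;cv2.imwrite("pics/m1.png",c)
E
```

```text
[ 640.90109051 -213.81804303  231.14828077] [ 0.473  0.613 -0.331  1.452  0.204  1.111 -0.144] 3.0167 88.32858595825468
0 [[-0.0013,0.0062,0.0031,-0.005,0.001,0.011,0.0],
[0.0,0.0,0.0204,0.0,0.0,0.0,0.0],
[0.0,0.0,0.0204,0.0,0.0,0.0,0.0],
[0.0,0.0,0.0204,0.0,0.0,0.0,0.0],
[0.0,0.0,0.0204,0.0,0.0,0.0,0.0],
[0.0,0.0001,0.0204,0.0,0.0,0.0,0.0]]
```

View pics/m1.png

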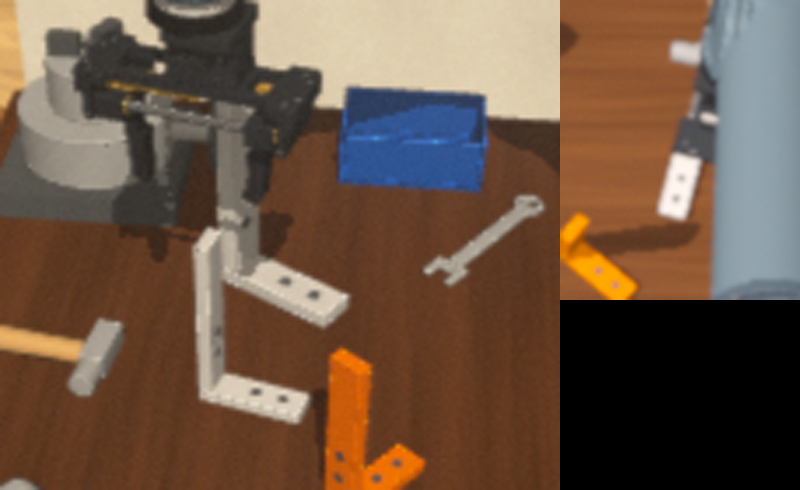

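The open jaws straddle the small bracket's stem: tips at crop (148,178) and (250,205), stem top at (208,235). I'll go down and grip.

Call:
{"api": "apply_moves", "payload": {
  "commands": [
    [-0.0013,0.0062,0.003,-0.005,0.001,0.011,0],
    [0,0,0.02,0,0,0,0],
    [0,0,0.02,0,0,0,0],
    [0,0,0.02,0,0,0,0],
    [0,0,0.02,0,0,0,0],
    [0,0,0.02,0,0,0,0],
    [0,0,0.002,0,0,0,0],
    [0,0,0,0,0,0,0]
  ],
  "force": 30
}}

```text
time_s: 3.78
eef_pos: [632.9, -230.0, 127.1]
tool_rot: [0.99, -0.138, -0.001, 0.003]
ft_force: [0.9, -0.6, 0.2]
width: 88.0
```

```bash
python3 - <<'E'
from plan import *
s=get_state(); print(s["eef_pos"],s["ft_force"])
rows([(*tool((BR[0],BR[1],126),BR[2],0),1)],0)
E
```

```text
[ 632.92037512 -229.96733054  127.11658107] [ 0.85325473 -0.59576663  0.22524239]
0 [[0.0021,-0.0115,0.001,0.006,0.001,-0.014,0.0]]
```

Call:
{"api": "apply_moves", "payload": {
  "commands": [
    [0.002,-0.0115,0.001,0.006,0.001,-0.014,0],
    [0,0,0,0,0,0,0],
    [0,0,0,0,0,0,0],
    [0,0,0,0,0,0,0]
  ]
}}

```text
time_s: 4.12
eef_pos: [640.3, -217.7, 127.8]
tool_rot: [0.992, -0.129, 0.002, -0.0]
ft_force: [0.1, 0.4, 0.1]
width: 88.0
```

```bash
python3 - <<'E'
from plan import *
s=get_state(); print(s["eef_pos"],s["ft_force"])
rows([(*tool((BR[0],BR[1],126),BR[2],0),1)],0)
E
```

```text
[ 640.25314969 -217.74572002  127.80803027] [0.05135821 0.37675045 0.11154421]
0 [[-0.0016,0.0022,0.0018,-0.001,-0.004,0.002,0.0]]
```

Call:
{"api": "apply_moves", "payload": {
  "commands": [
    [-0.001,0.002,0.001,0,0,0,0],
    [0,0,0,0,0,0,0],
    [0,0,0,0,0,0,0]
  ]
}}

```text
time_s: 4.37
eef_pos: [637.8, -220.1, 125.7]
tool_rot: [0.992, -0.13, 0.001, -0.0]
ft_force: [-0.1, -0.2, 0.3]
width: 88.0
```

Call:
{"api": "apply_moves", "payload": {
  "commands": [
    [0,0,0,0,0,0,0],
    [0,0,0,0,0,0,0],
    [0,0,0,0,0,0,0]
  ]
}}

```text
time_s: 4.62
eef_pos: [638.1, -219.5, 125.6]
tool_rot: [0.992, -0.13, 0.001, -0.0]
ft_force: [0.0, -0.6, 0.2]
width: 88.1
```

Settled on target. Now close.

Call:
{"api": "apply_moves", "payload": {
  "commands": [
    [0,0,0,0,0,0,1],
    [0,0,0,0,0,0,1],
    [0,0,0,0,0,0,1],
    [0,0,0,0,0,0,1],
    [0,0,0,0,0,0,1],
    [0,0,0,0,0,0,1],
    [0,0,0,0,0,0,1],
    [0,0,0,0,0,0,1]
  ],
  "force": 40
}}

```text
time_s: 5.28
eef_pos: [638.1, -219.5, 125.6]
tool_rot: [0.992, -0.13, 0.001, -0.0]
ft_force: [0.0, 0.4, -0.3]
width: 36.8
```

```bash
python3 - <<'E'
from plan import *
s=get_state(); print(s["eef_pos"],R.from_quat(s["tool_rot"]).as_matrix().round(3).tolist(),s["ft_force"],s["width"])
up=tool((BR[0],BR[1],360),BR[2],0)
P,Q=bpose(90,4,195,0)
w=[(*up,10),(np.array([620,0,360.]),tool((0,0,0),-.05,0)[1],9),(np.array([P[0],P[1],360]),Q,9),(P,Q,4)]
print(P); rows(w,1)
E
```

```text
[ 638.08160356 -219.47531163  125.64958439] [[0.966, -0.257, 0.002], [-0.257, -0.966, 0.0], [0.002, -0.001, -1.0]] [ 0.01031201  0.42115071 -0.30153029] 36.83593521225509
[732.45792316 223.45210459 321.        ]
0 [[0.0,0.0,-0.0234,0.0,0.0,0.0,1.0],
[0.0001,0.0,-0.0235,0.0,0.0,0.0,1.0],
[0.0,-0.0001,-0.0234,0.0,-0.001,0.001,1.0],
[0.0001,0.0,-0.0234,0.0,0.0,0.0,1.0],
[0.0,0.0,-0.0235,0.0,0.0,0.0,1.0],
[0.0,0.0,-0.0234,-0.001,0.0,0.0,1.0],
[0.0001,0.0,-0.0234,0.0,0.0,0.0,1.0],
[0.0,0.0,-0.0235,0.0,-0.001,0.001,1.0],
[0.0,0.0,-0.0234,0.0,0.0,0.0,1.0],
[0.0,0.0,-0.0235,0.0,0.0,0.0,1.0],
[-0.0083,-0.023,0.0,0.0,0.0,-0.024,1.0],
[-0.0077,-0.0233,0.0,0.0,0.0,-0.023,1.0]]
12 [[-0.0071,-0.0234,0.0,0.0,0.0,-0.024,1.0],
[-0.0066,-0.0235,0.0,0.0,0.0,-0.023,1.0],
[-0.0061,-0.0237,0.0,0.0,0.0,-0.024,1.0],
[-0.0055,-0.0239,0.0,0.0,0.0,-0.023,1.0],
[-0.0049,-0.024,0.0,0.0,0.0,-0.024,1.0],
[-0.0044,-0.0241,0.0,0.0,0.0,-0.023,1.0],
[-0.0038,-0.0241,0.0,0.0,0.0,-0.024,1.0],
[0.0112,-0.0254,0.0,0.0,0.0,-0.024,1.0],
[0.0119,-0.0252,0.0,0.0,0.0,-0.023,1.0],
[0.0124,-0.0248,0.0,0.0,0.0,-0.024,1.0],
[0.013,-0.0246,0.0,0.0,0.0,-0.024,1.0],
[0.0136,-0.0242,0.0,0.0,0.0,-0.023,1.0]]
24 [[0.0142,-0.024,0.0,0.0,0.0,-0.024,1.0],
[0.0147,-0.0235,0.0,0.0,0.0,-0.024,1.0],
[0.0153,-0.0233,0.0,0.0,0.0,-0.023,1.0],
[0.0158,-0.0228,0.0,0.0,0.0,-0.024,1.0],
[0.0,0.0,0.0098,0.0,0.0,0.0,1.0],
[0.0,0.0,0.0097,0.0,0.0,0.0,1.0],
[0.0,0.0,0.0098,0.0,0.0,0.0,1.0],
[0.0,0.0,0.0097,0.0,0.0,0.0,1.0]]
```

Call:
{"api": "apply_moves", "payload": {
  "commands": [
    [0,0,0,0,0,0,1],
    [0,0,0,0,0,0,1],
    [0,0,0,0,0,0,1],
    [0,0,0,0,0,0,1],
    [0,0,0,0,0,0,1],
    [0,0,0,0,0,0,1]
  ]
}}

```text
time_s: 5.78
eef_pos: [638.1, -219.5, 125.6]
tool_rot: [0.992, -0.13, 0.001, -0.0]
ft_force: [0.4, -0.3, -0.9]
width: 13.7
```

Gripped (14 mm). Lift.

Call:
{"api": "apply_moves", "payload": {
  "commands": [
    [0,0,-0.01,0,0,0,1],
    [0,0,-0.02,0,0,0,1],
    [0,0,-0.025,0,0,0,1],
    [0,0,-0.025,0,0,0,1],
    [0,0,-0.025,0,0,0,1],
    [0,0,-0.025,0,0,0,1],
    [0,0,-0.025,0,0,0,1],
    [0,0,-0.025,0,0,0,1],
    [0,0,-0.025,0,0,0,1],
    [0,0,-0.025,0,0,0,1],
    [0,0,-0.005,0,0,0,1]
  ]
}}

```text
time_s: 6.7
eef_pos: [639.0, -219.7, 366.0]
tool_rot: [0.992, -0.13, 0.005, 0.0]
ft_force: [-0.2, -0.2, -0.6]
width: 13.9
```

Call:
{"api": "apply_moves", "payload": {
  "commands": [
    [-0.008,-0.023,0,0,0,-0.024,1],
    [-0.008,-0.023,0,0,0,-0.023,1],
    [-0.007,-0.023,0,0,0,-0.024,1],
    [-0.007,-0.023,0,0,0,-0.023,1],
    [-0.006,-0.024,0,0,0,-0.024,1],
    [-0.005,-0.024,0,0,0,-0.023,1],
    [-0.005,-0.024,0,0,0,-0.024,1],
    [-0.004,-0.024,0,0,0,-0.023,1],
    [-0.004,-0.024,0,0,0,-0.024,1],
    [0.011,-0.025,0,0,0,-0.024,1],
    [0.012,-0.025,0,0,0,-0.023,1],
    [0.012,-0.025,0,0,0,-0.024,1]
  ]
}}

```text
time_s: 7.7
eef_pos: [655.7, 75.0, 360.5]
tool_rot: [1.0, 0.013, 0.001, 0.0]
ft_force: [0.3, -0.3, -2.4]
width: 14.1
```

Call:
{"api": "apply_moves", "payload": {
  "commands": [
    [0.013,-0.025,0,0,0,-0.024,1],
    [0.014,-0.024,0,0,0,-0.023,1],
    [0.014,-0.024,0,0,0,-0.024,1],
    [0.015,-0.023,0,0,0,-0.024,1],
    [0.015,-0.023,0,0,0,-0.023,1],
    [0.016,-0.023,0,0,0,-0.024,1],
    [0,0,0,0,0,0,1],
    [0,0,0,0,0,0,1],
    [0,0,0,0,0,0,1],
    [0,0,0,0,0,0,1],
    [0,0,0,0,0,0,1]
  ]
}}

```text
time_s: 8.62
eef_pos: [731.2, 220.3, 361.5]
tool_rot: [0.997, 0.082, 0.001, 0.0]
ft_force: [-0.5, -0.3, -1.8]
width: 13.8
```

```bash
python3 - <<'E'
from plan import *
import pickle
s=get_state(); print(s["eef_pos"],s["joint_pos"].round(3),R.from_quat(s["tool_rot"]).as_matrix().round(3).tolist(),s["ft_force"],s["width"])
P,Q=bpose(90,4,190,0); P2,Q2=bpose(86,4,175,.7); rows([(P,Q,4),(P2,Q2,10)],1); print(P,P2)
S={n:snapshot(n) for n in("side","top")}; pickle.dump(S,open("s2.pkl","wb"))
for n in S: print(n,[(np.round(d["pixel"]).tolist(),round(d["confidence"],2)) for t in("bracket_mid","bracket_toe") for d in search_frame(t,n)])
a=[]
E
```

```text
[731.19185162 220.2777775  361.46681801] [-0.125  0.723 -0.478  0.979  0.312  1.499 -0.354] [[0.987, 0.163, 0.003], [0.163, -0.987, -0.0], [0.003, 0.001, -1.0]] [-0.47968674 -0.2768849  -1.78664383] 13.843883996634462
0 [[0.0004,-0.0007,0.0114,0.0,-0.001,0.0,1.0],
[0.0004,-0.0008,0.0113,0.0,0.0,0.0,1.0],
[0.0005,-0.0007,0.0114,0.001,-0.001,0.0,1.0],
[0.0004,-0.0008,0.0114,0.0,-0.001,0.0,1.0],
[-0.0085,0.0,0.0045,0.0,0.07,0.0,1.0],
[-0.0088,0.0,0.0038,0.0,0.07,0.0,1.0],
[-0.0091,0.0,0.0032,0.0,0.07,0.0,1.0],
[-0.0092,0.0,0.0026,0.0,0.07,0.0,1.0],
[-0.0095,0.0,0.002,0.0,0.07,0.0,1.0],
[-0.0095,0.0,0.0012,0.0,0.07,0.0,1.0],
[-0.0096,0.0,0.0006,0.0,0.07,0.0,1.0],
[-0.0096,0.0,0.0,0.0,0.07,0.0,1.0]]
12 [[-0.0096,0.0,-0.0008,0.0,0.07,0.0,1.0],
[-0.0095,0.0,-0.0014,0.0,0.07,0.0,1.0]]
[732.45792316 223.45210459 316.        ] [648.41545148 209.63055609 271.3701156 ]
side [([313.0, 119.0], 0.92), ([341.0, 191.0], 0.87), ([370.0, 381.0], 0.25), ([228.0, 212.0], 0.59), ([340.0, 189.0], 0.57), ([309.0, 119.0], 0.56)]
top [([434.0, 192.0], 0.71), ([258.0, 204.0], 0.58), ([348.0, 226.0], 0.57), ([351.0, 227.0], 0.7), ([431.0, 194.0], 0.65), ([258.0, 200.0], 0.57)]
```

Call:
{"api": "apply_moves", "payload": {
  "commands": [
    [0,-0.001,0.011,0,-0.001,0,1],
    [0.001,-0.001,0.011,0,-0.001,0,1],
    [0,-0.001,0.012,0,-0.001,0,1],
    [0.001,0,0.012,0,0,0,1],
    [-0.0085,0,0.0045,0,0.07,0,1],
    [-0.009,0,0.004,0,0.07,0,1],
    [-0.009,0,0.003,0,0.07,0,1],
    [-0.009,0,0.0025,0,0.07,0,1],
    [-0.0095,0,0.002,0,0.07,0,1],
    [-0.0095,0,0.001,0,0.07,0,1],
    [-0.0095,0,0.0005,0,0.07,0,1],
    [-0.0095,0,0,0,0.07,0,1]
  ]
}}

```text
time_s: 9.92
eef_pos: [664.1, 213.5, 278.6]
tool_rot: [0.958, 0.079, 0.276, -0.024]
ft_force: [0.8, -1.4, -2.1]
width: 13.6
```

Call:
{"api": "apply_moves", "payload": {
  "commands": [
    [-0.0095,0,-0.001,0,0.07,0,1],
    [-0.0095,0,-0.0015,0,0.07,0,1],
    [0,0,0,0,0,0,1],
    [0,0,0,0,0,0,1],
    [0,0,0,0,0,0,1],
    [0,0,0,0,0,0,1]
  ]
}}

```text
time_s: 10.42
eef_pos: [654.6, 210.6, 273.7]
tool_rot: [0.94, 0.076, 0.332, -0.025]
ft_force: [0.6, -0.2, -2.1]
width: 13.4
```

```bash
cat >> plan.py <<'E'
def where(F0=FX,off=(0,0,125.7)):
    s=get_state(); Rm=R.from_quat(s["tool_rot"]).as_matrix(); B=Rm@F
    o=s["eef_pos"]-B@np.array(off); Rf=R.from_euler("z",F0[2]).as_matrix()
    f=lambda p:(Rf.T@(p-[F0[0],F0[1],0])).round(1)
    Bf=Rf.T@B
    print("t",s["time_s"],"origin",f(o),"toe",f(o+B@[-93,0,0]),"lean",np.arctan2(-Bf[0,2],Bf[2,2]).round(4),"roll",Bf[1,2].round(4),"yaw",np.arctan2(Bf[1,0],Bf[1,1]).round(4),"ft",s["ft_force"].round(1),"w",round(s["width"],1),"j",s["joint_pos"].round(2))
E
python3 - <<'E'
from plan import *
import pickle
where()
o=(0,0,125.7)
w=[(*bpose(86,4,126,.7,o),4),(*bpose(62,4,103.5,.7,o),3),(*bpose(38,4,82.5,.7,o),3)]
rows(w,1)
S={n:snapshot(n) for n in("side","top")}; pickle.dump(S,open("s3.pkl","wb"))
# overlay of predicted bracket edges and fixture
s=get_state(); B=R.from_quat(s["tool_rot"]).as_matrix()@F; p=s["eef_pos"]-B@np.array(o)
V=np.array([(x,y,z) for y in(16,-16) for x,z in((7,0),(7,175),(-7,175),(-7,12),(-93,12),(-93,0))])@B.T+p
im=[]
for n,(x0,y0,k) in {"side":(230,150,4),"top":(215,130,4)}.items():
    q=cv2.cvtColor(S[n]["pixels"],cv2.COLOR_RGB2BGR)[y0:y0+145,x0:x0+100]; q=cv2.resize(q,None,fx=k,fy=k,interpolation=cv2.INTER_CUBIC)
    u=((proj(S[n],V)-[x0,y0]+.5)*k).astype(int)
    for i in range(6):
        for a,b in((i,(i+1)%6),(6+i,6+(i+1)%6)): cv2.line(q,tuple(map(int,u[a])),tuple(map(int,u[b])),(255,0,255) if a<6 else (255,255,0),1)
    im.append(q)
cv2.imwrite("pics/m3.png",np.hstack(im))
E
```

```text
t 10.4167 origin [ 89.9   3.5 175.8] toe [ 17.5   3.4 117.5] lean 0.6781 roll 0.0043 yaw 0.0005 ft [ 0.6 -0.2 -2.1] w 13.4 j [-0.33  0.32 -0.16  1.99  0.95  0.3  -1.15]
0 [[-0.0093,0.0,0.0091,0.001,0.005,0.0,1.0],
[-0.0093,-0.0001,0.009,0.001,0.006,0.0,1.0],
[-0.0094,0.0,0.009,0.001,0.005,0.0,1.0],
[-0.0094,0.0,0.009,0.001,0.006,0.001,1.0],
[-0.0109,0.0,0.0006,0.0,0.0,0.0,1.0],
[-0.011,0.0,0.0006,0.0,0.0,0.0,1.0],
[-0.0109,0.0,0.0005,0.0,0.0,0.0,1.0],
[-0.0106,0.0,0.0002,0.0,0.0,0.0,1.0],
[-0.0107,0.0,0.0002,0.0,0.0,0.0,1.0],
[-0.0106,0.0,0.0002,0.0,0.0,0.0,1.0]]
```

View pics/m3.png

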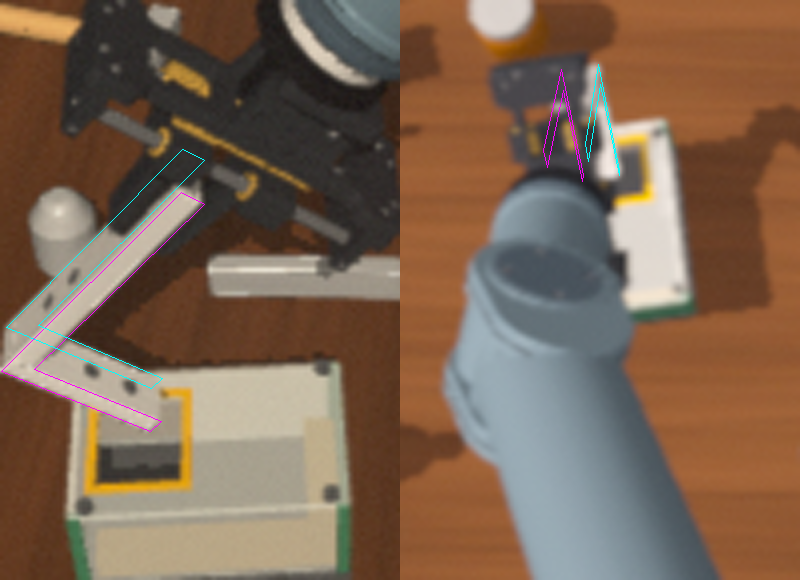

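```bash
cat > path.py <<'E'
import numpy as np, heapq, sys
pts=np.array([(x,z) for x in np.arange(-93,7.1,2.5) for z in(0,12)]+[(x,z) for x in(-93,7) for z in(4,8)]+[(x,z) for x in(-7,7) for z in range(12,120,2)],float)
obs=[(-110,1,80,84),(53,200,80,84),(-200,300,-50,12),(-150,-75,0,32),(-150,-85,0,84),(65,90,0,84)]
X=np.arange(-10,131,3.);Z=np.arange(13.5,190,3.)
for cap in(.45,.5,.55,.6):
    TH=np.arange(0,cap+.01,.05); C=np.zeros((len(X),len(Z),len(TH)))
    for k,t in enumerate(TH):
        q=np.c_[pts[:,0]*np.cos(t)-pts[:,1]*np.sin(t),pts[:,0]*np.sin(t)+pts[:,1]*np.cos(t)]
        qx=q[:,0][None,None]+X[:,None,None]; qz=q[:,1][None,None]+Z[None,:,None]; m=99
        for l,r,lo,hi in obs:
            dx=np.maximum(l-qx,qx-r); dz=np.maximum(lo-qz,qz-hi); dx,dz=np.broadcast_arrays(dx,dz)
            d=np.where((dx<0)&(dz<0),np.maximum(dx,dz),np.hypot(np.maximum(dx,0),np.maximum(dz,0)))
            m=np.minimum(m,d.min(2))
        C[:,:,k]=m
    st=(np.abs(X-88).argmin(),np.abs(Z-175).argmin(),len(TH)-1); g=(np.abs(X-23).argmin(),0,0)
    best={st:0}; par={}; h=[(0,st)]
    while h:
        d,u=heapq.heappop(h)
        if u==g: break
        if d>best[u]: continue
        for dx in(-1,0,1):
            for dz in(-1,0,1):
                for dt in(-1,0,1):
                    v=(u[0]+dx,u[1]+dz,u[2]+dt)
                    if v==u or not all(0<=v[i]<C.shape[i] for i in range(3)): continue
                    c=C[v]
                    if c<.8: continue
                    w=d+(abs(dx)+abs(dz)+abs(dt)*1.5)*(.2+20/c**3)
                    if w<best.get(v,1e9): best[v]=w; par[v]=u; heapq.heappush(h,(w,v))
    u=g; P=[u]
    while u!=st: u=par[u]; P.append(u)
    P=P[::-1]; print("cap",cap,"min above final",round(min(C[u] for u in P[:-8]),1))
    print(*[(int(X[u[0]]),Z[u[1]],round(TH[u[2]],2),round(C[u],1)) for u in P[10::3]])
E
python3 path.py
```

```text
cap 0.45 min above final 2.4
(95, np.float64(151.5), np.float64(0.45), np.float64(28.9)) (95, np.float64(142.5), np.float64(0.45), np.float64(20.8)) (95, np.float64(133.5), np.float64(0.45), np.float64(13.7)) (95, np.float64(124.5), np.float64(0.45), np.float64(9.3)) (95, np.float64(115.5), np.float64(0.45), np.float64(5.4)) (92, np.float64(106.5), np.float64(0.45), np.float64(3.3)) (83, np.float64(103.5), np.float64(0.45), np.float64(2.7)) (74, np.float64(97.5), np.float64(0.45), np.float64(3.1)) (65, np.float64(94.5), np.float64(0.45), np.float64(2.9)) (56, np.float64(88.5), np.float64(0.45), np.float64(2.9)) (47, np.float64(85.5), np.float64(0.45), np.float64(3.2)) (38, np.float64(76.5), np.float64(0.45), np.float64(7.3)) (35, np.float64(67.5), np.float64(0.45), np.float64(14.0)) (35, np.float64(58.5), np.float64(0.3), np.float64(16.6)) (32, np.float64(55.5), np.float64(0.15), np.float64(16.9)) (32, np.float64(46.5), np.float64(0.05), np.float64(15.7)) (32, np.float64(37.5), np.float64(0.05), np.float64(14.1)) (32, np.float64(28.5), np.float64(0.0), np.float64(14.0)) (29, np.float
[... 2865 characters left out ...]
6.5)) (59, np.float64(97.5), np.float64(0.6), np.float64(6.3)) (50, np.float64(91.5), np.float64(0.6), np.float64(6.3)) (41, np.float64(82.5), np.float64(0.6), np.float64(6.7)) (35, np.float64(73.5), np.float64(0.55), np.float64(11.3)) (35, np.float64(64.5), np.float64(0.4), np.float64(15.5)) (32, np.float64(58.5), np.float64(0.25), np.float64(16.5)) (32, np.float64(52.5), np.float64(0.1), np.float64(16.7)) (32, np.float64(43.5), np.float64(0.05), np.float64(15.7)) (32, np.float64(34.5), np.float64(0.05), np.float64(14.0)) (32, np.float64(25.5), np.float64(0.0), np.float64(13.5)) (26, np.float64(22.5), np.float64(0.0), np.float64(8.0)) (23, np.float64(16.5), np.float64(0.0), np.float64(4.5))
```

```bash
python3 - <<'E'
from plan import *
o=(0,0,125.7)
rows([(*bpose(91,4,140,.6,o),5)],1)
rows([(*bpose(91,4,120.5,.6,o),3)],1,bpose(91,4,140,.6,o))
E
```

```text
0 [[-0.0023,-0.0001,0.0058,0.001,-0.016,0.0,1.0],
[-0.0022,-0.0001,0.0058,0.001,-0.015,0.0,1.0],
[-0.0022,-0.0002,0.0059,0.001,-0.016,0.0,1.0],
[-0.002,-0.0001,0.0058,0.001,-0.015,0.0,1.0],
[-0.002,-0.0001,0.006,0.001,-0.016,0.0,1.0]]
0 [[-0.0037,0.0,0.0054,0.0,0.0,0.0,1.0],
[-0.0036,0.0,0.0053,0.0,0.0,0.0,1.0],
[-0.0037,0.0,0.0054,0.0,0.0,0.0,1.0]]
```

Call:
{"api": "apply_moves", "payload": {
  "commands": [
    [-0.0022,0,0.0058,0.001,-0.016,0,1],
    [-0.0022,0,0.0058,0.001,-0.016,0,1],
    [-0.0022,0,0.0058,0.001,-0.016,0,1],
    [-0.0022,0,0.0058,0.001,-0.016,0,1],
    [-0.002,0,0.006,0.001,-0.016,0,1],
    [0,0,0,0,0,0,1],
    [0,0,0,0,0,0,1],
    [0,0,0,0,0,0,1],
    [0,0,0,0,0,0,1],
    [0,0,0,0,0,0,1]
  ]
}}

```text
time_s: 11.35
eef_pos: [662.2, 211.8, 243.6]
tool_rot: [0.952, 0.079, 0.294, -0.024]
ft_force: [0.3, 0.5, -1.3]
width: 13.6
```

```bash
python3 - <<'E'
from plan import *
o=(0,0,125.7); where()
rows([(*bpose(91,4,121.5,.6,o),4)],1)
E
```

```text
t 11.35 origin [ 89.5   4.  139.7] toe [12.7  3.9 87.4] lean 0.5983 roll -0.0004 yaw 0.0014 ft [ 0.3  0.5 -1.3] w 13.6 j [-0.25  0.39 -0.25  1.93  0.82  0.35 -1.  ]
0 [[-0.0023,0.0,0.004,0.0,0.0,0.0,1.0],
[-0.0023,0.0,0.0039,0.0,0.001,0.001,1.0],
[-0.0024,0.0,0.004,0.0,0.0,0.0,1.0],
[-0.0023,-0.0001,0.004,0.0,0.001,0.0,1.0]]
```

Call:
{"api": "apply_moves", "payload": {
  "commands": [
    [-0.0023,0,0.004,0,0,0,1],
    [-0.0023,0,0.004,0,0,0,1],
    [-0.0023,0,0.004,0,0,0,1],
    [-0.0023,0,0.004,0,0,0,1],
    [0,0,0,0,0,0,1],
    [0,0,0,0,0,0,1],
    [0,0,0,0,0,0,1],
    [0,0,0,0,0,0,1]
  ]
}}

```text
time_s: 12.02
eef_pos: [663.7, 212.1, 225.1]
tool_rot: [0.952, 0.078, 0.294, -0.024]
ft_force: [-0.8, 0.2, -1.7]
width: 13.9
```

```bash
python3 - <<'E'
from plan import *
o=(0,0,125.7); where()
rows([(*bpose(86,4,115.5,.6,o),1),(*bpose(68,4,103.5,.6,o),3),(*bpose(50,4,91,.6,o),3)],1)
E
```

```text
t 12.0167 origin [ 91.1   4.  121.2] toe [14.2  3.9 68.8] lean 0.598 roll -0.0004 yaw 0.0012 ft [-0.8  0.2 -1.7] w 13.9 j [-0.29  0.41 -0.2   1.95  0.87  0.31 -1.06]
0 [[-0.0076,0.0,0.0018,0.0,0.002,0.001,1.0],
[-0.0072,0.0,-0.0001,0.0,0.0,0.0,1.0],
[-0.0072,0.0,0.0,0.0,0.0,0.0,1.0],
[-0.0073,0.0,-0.0001,0.0,0.0,0.0,1.0],
[-0.0073,0.0,0.0,0.0,0.0,0.0,1.0],
[-0.0073,0.0,0.0001,0.0,0.0,0.0,1.0],
[-0.0073,0.0,0.0,0.0,0.0,0.0,1.0]]
```

Call:
{"api": "apply_moves", "payload": {
  "commands": [
    [-0.0076,0,0.0018,0,0.002,0,1],
    [-0.0072,0,0,0,0,0,1],
    [-0.0072,0,0,0,0,0,1],
    [-0.0072,0,0,0,0,0,1],
    [0,0,0,0,0,0,1],
    [0,0,0,0,0,0,1],
    [0,0,0,0,0,0,1],
    [0,0,0,0,0,0,1]
  ]
}}

```text
time_s: 12.68
eef_pos: [641.4, 208.3, 207.4]
tool_rot: [0.952, 0.078, 0.295, -0.024]
ft_force: [-1.0, -0.3, -1.7]
width: 13.5
```

```bash
python3 - <<'E'
from plan import *
o=(0,0,125.7); where()
rows([(*bpose(41,4,83,.6,o),5),(*bpose(35,4,73.5,.55,o),2),(*bpose(35,4,60,.35,o),4)],1)
E
```

```text
t 12.6833 origin [ 68.8   3.9 103.7] toe [-8.   3.8 51.2] lean 0.6007 roll -0.0004 yaw 0.0009 ft [-1.  -0.3 -1.7] w 13.5 j [-0.37  0.4  -0.12  2.02  0.99  0.25 -1.21]
0 [[-0.0069,0.0,0.0003,0.0,0.0,0.0,1.0],
[-0.0069,-0.0001,0.0003,0.0,0.0,0.0,1.0],
[-0.0069,0.0,0.0003,0.0,0.0,0.001,1.0],
[-0.0069,-0.0001,0.0002,0.0,-0.001,0.0,1.0],
[-0.0069,0.0,0.0003,0.0,0.0,0.0,1.0],
[-0.002,0.0,0.0023,0.0,-0.025,0.0,1.0],
[-0.002,0.0,0.0024,0.0,-0.025,0.0,1.0],
[0.0045,0.0,0.0035,0.0,-0.05,0.0,1.0],
[0.0046,0.0,0.0033,0.0,-0.05,0.0,1.0],
[0.0048,0.0,0.003,0.0,-0.05,0.0,1.0],
[0.005,0.0,0.0028,0.0,-0.05,0.0,1.0]]
```

```bash
python3 - <<'E'
from plan import *
o=(0,0,125.7)
rows([(*bpose(62,4,98.2,.575,o),2),(*bpose(53,4,91.7,.55,o),2),(*bpose(44,4,85.5,.545,o),2),(*bpose(38,4,76.5,.5,o),3)],1)
E
```

```text
0 [[-0.0027,-0.0001,0.0004,0.0,-0.013,0.0,1.0],
[-0.0028,-0.0001,0.0004,0.0,-0.013,0.001,1.0],
[-0.004,0.0,0.0003,0.0,-0.012,0.0,1.0],
[-0.0039,0.0,0.0004,0.0,-0.013,0.0,1.0],
[-0.0052,0.0,0.0003,0.0,-0.002,0.0,1.0],
[-0.0051,0.0,0.0003,0.0,-0.003,0.0,1.0],
[-0.0014,0.0,0.0016,0.0,-0.015,0.0,1.0],
[-0.0013,0.0,0.0015,0.0,-0.015,0.0,1.0],
[-0.0014,0.0,0.0017,0.0,-0.015,0.0,1.0]]
```

Call:
{"api": "apply_moves", "payload": {
  "commands": [
    [-0.0028,0,0.0004,0,-0.013,0,1],
    [-0.0028,0,0.0004,0,-0.013,0,1],
    [-0.004,0,0.0003,0,-0.012,0,1],
    [-0.004,0,0.0003,0,-0.012,0,1],
    [0,0,0,0,0,0,1],
    [0,0,0,0,0,0,1],
    [0,0,0,0,0,0,1],
    [0,0,0,0,0,0,1]
  ]
}}

```text
time_s: 13.35
eef_pos: [630.4, 206.4, 198.3]
tool_rot: [0.959, 0.079, 0.271, -0.022]
ft_force: [0.6, -0.4, -1.4]
width: 13.7
```

```bash
python3 - <<'E'
from plan import *
o=(0,0,125.7);where()
rows([(*bpose(44,4,85.5,.545,o),2),(*bpose(38,4,76.5,.5,o),3),(*bpose(35,4,64.5,.4,o),2)],1)
E
```

```text
t 13.35 origin [52.2  3.8 91.2] toe [-27.1   3.7  42.6] lean 0.5499 roll -0.0001 yaw 0.0014 ft [ 0.6 -0.4 -1.4] w 13.7 j [-0.29  0.41 -0.2   2.01  0.89  0.3  -1.1 ]
0 [[-0.0047,-0.0001,0.0003,0.0,-0.002,0.001,1.0],
[-0.0046,-0.0001,0.0003,0.0,-0.003,0.0,1.0],
[-0.0014,0.0,0.0016,0.0,-0.015,0.0,1.0],
[-0.0014,0.0,0.0015,0.0,-0.015,0.0,1.0],
[-0.0013,0.0,0.0016,0.0,-0.015,0.0,1.0],
[0.0021,0.0,0.0049,0.0,-0.05,0.0,1.0],
[0.0023,0.0,0.0047,0.0,-0.05,0.0,1.0]]
```

Call:
{"api": "apply_moves", "payload": {
  "commands": [
    [-0.0047,0,0.0003,0,-0.002,0,1],
    [-0.0047,0,0.0003,0,-0.003,0,1],
    [-0.0014,0,0.0016,0,-0.015,0,1],
    [-0.0014,0,0.0016,0,-0.015,0,1],
    [-0.0014,0,0.0016,0,-0.015,0,1],
    [0,0,0,0,0,0,1],
    [0,0,0,0,0,0,1],
    [0,0,0,0,0,0,1],
    [0,0,0,0,0,0,1]
  ]
}}

```text
time_s: 14.1
eef_pos: [621.3, 205.0, 186.5]
tool_rot: [0.966, 0.08, 0.246, -0.02]
ft_force: [-0.1, -0.0, -0.7]
width: 13.5
```

```bash
python3 - <<'E'
from plan import *
o=(0,0,125.7);where()
rows([(*bpose(35,4,64.5,.4,o),3),(*bpose(34,4,56,.2,o),4),(*bpose(32,4,46,0.05,o),4)],1)
E
```

```text
t 14.1 origin [37.5  3.8 76.2] toe [-44.1   3.7  31.6] lean 0.4998 roll -0.0 yaw 0.0016 ft [-0.1 -0.  -0.7] w 13.5 j [-0.24  0.43 -0.27  1.99  0.82  0.35 -1.02]
0 [[0.0016,-0.0001,0.0032,0.0,-0.033,0.001,1.0],
[0.0016,0.0,0.0032,0.0,-0.034,0.0,1.0],
[0.0018,-0.0001,0.0031,0.0,-0.033,0.001,1.0],
[0.0052,0.0,0.0025,0.0,-0.05,0.0,1.0],
[0.0053,0.0,0.0022,0.0,-0.05,0.0,1.0],
[0.0054,0.0,0.002,0.0,-0.05,0.0,1.0],
[0.0055,0.0,0.0017,0.0,-0.05,0.0,1.0],
[0.0037,0.0,0.0027,0.0,-0.037,0.0,1.0],
[0.0038,0.0,0.0025,0.0,-0.038,0.0,1.0],
[0.0039,0.0,0.0024,0.0,-0.037,0.0,1.0],
[0.004,0.0,0.0023,0.0,-0.038,0.0,1.0]]
```

Call:
{"api": "apply_moves", "payload": {
  "commands": [
    [0.0016,0,0.0032,0,-0.033,0,1],
    [0.0016,0,0.0032,0,-0.034,0,1],
    [0.0018,0,0.0031,0,-0.033,0,1],
    [0.0052,0,0.0025,0,-0.05,0,1],
    [0.0053,0,0.0022,0,-0.05,0,1],
    [0.0054,0,0.002,0,-0.05,0,1],
    [0.0055,0,0.0017,0,-0.05,0,1],
    [0,0,0,0,0,0,1],
    [0,0,0,0,0,0,1],
    [0,0,0,0,0,0,1],
    [0,0,0,0,0,0,1]
  ]
}}

```text
time_s: 15.02
eef_pos: [651.7, 210.2, 178.9]
tool_rot: [0.992, 0.082, 0.099, -0.008]
ft_force: [-0.2, 0.2, -1.9]
width: 14.0
```

```bash
python3 - <<'E'
from plan import *
o=(0,0,125.7);where()
rows([(*bpose(32,4,46,.05,o),4),(*bpose(30,4,32,0,o),3)],1)
E
```

```text
t 15.0167 origin [33.1  3.9 55.7] toe [-58.    3.7  37.3] lean 0.1996 roll 0.0009 yaw 0.0023 ft [-0.2  0.2 -1.9] w 14.0 j [-0.05  0.62 -0.51  1.65  0.48  0.79 -0.6 ]
0 [[0.0039,0.0,0.0027,0.0,-0.037,0.001,1.0],
[0.0041,0.0,0.0025,0.001,-0.038,0.0,1.0],
[0.0041,0.0,0.0024,0.0,-0.037,0.001,1.0],
[0.0042,0.0,0.0022,0.0,-0.038,0.0,1.0],
[0.0012,0.0,0.0047,0.0,-0.017,0.0,1.0],
[0.0013,0.0,0.0046,0.0,-0.016,0.0,1.0],
[0.0013,0.0,0.0047,0.0,-0.017,0.0,1.0]]
```

Call:
{"api": "apply_moves", "payload": {
  "commands": [
    [0.004,0,0.0027,0,-0.037,0.001,1],
    [0.004,0,0.0025,0.001,-0.038,0,1],
    [0.004,0,0.0024,0,-0.037,0.001,1],
    [0.004,0,0.0022,0,-0.038,0,1],
    [0.0012,0,0.0047,0,-0.017,0,1],
    [0.0012,0,0.0047,0,-0.016,0,1],
    [0.0012,0,0.0047,0,-0.017,0,1],
    [0,0,0,0,0,0,1],
    [0,0,0,0,0,0,1],
    [0,0,0,0,0,0,1],
    [0,0,0,0,0,0,1]
  ]
}}

```text
time_s: 15.93
eef_pos: [673.7, 213.7, 158.2]
tool_rot: [0.997, 0.081, 0.0, -0.0]
ft_force: [0.0, -0.1, -2.7]
width: 13.6
```

```bash
python3 - <<'E'
from plan import *
o=(0,0,125.7);where()
rows([(*bpose(25,4,16,0,o),4)],1)
import pickle
S={n:snapshot(n) for n in("side","top")}; pickle.dump(S,open("s4.pkl","wb"))
p=cv2.resize(cv2.cvtColor(S["side"]["pixels"],cv2.COLOR_RGB2BGR)[180:310,220:345],None,fx=4.5,fy=4.5,interpolation=cv2.INTER_CUBIC); cv2.imwrite("pics/m4.png",p)
E
```

```text
t 15.9333 origin [30.5  4.1 32.5] toe [-62.5   4.1  32.5] lean 0.0003 roll -0.0007 yaw -0.0004 ft [ 0.  -0.1 -2.7] w 13.6 j [-0.05  0.78 -0.52  1.41  0.41  1.07 -0.49]
0 [[-0.0014,0.0,0.0041,0.0,0.0,0.0,1.0],
[-0.0013,0.0,0.0041,0.0,0.0,0.0,1.0],
[-0.0014,0.0,0.0042,-0.001,0.0,0.0,1.0],
[-0.0013,0.0,0.0041,0.0,0.0,0.0,1.0]]
```

View pics/m4.png

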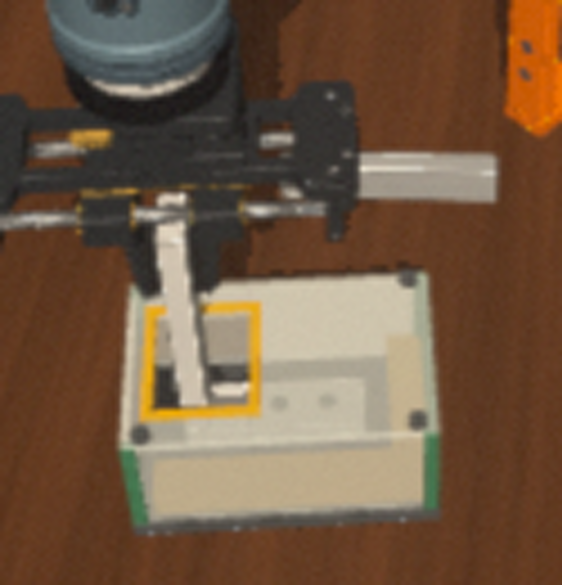

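The bracket is upright inside the fixture, with its stem through the rim (about (185,350)) and its foot under the roof towards (350,400). Now I'll lower it gently.

Call:
{"api": "apply_moves", "payload": {
  "commands": [
    [-0.0014,0,0.004,0,0,0,1],
    [-0.0014,0,0.004,0,0,0,1],
    [-0.0014,0,0.004,0,0,0,1],
    [-0.0014,0,0.004,0,0,0,1],
    [0,0,0.001,0,0,0,1],
    [0,0,0.001,0,0,0,1],
    [0,0,0,0,0,0,1],
    [0,0,0,0,0,0,1],
    [0,0,0,0,0,0,1]
  ]
}}

```text
time_s: 16.78
eef_pos: [668.5, 212.8, 140.0]
tool_rot: [0.997, 0.081, 0.0, -0.0]
ft_force: [-0.6, 0.0, -2.2]
width: 13.8
```

Call:
{"api": "apply_moves", "payload": {
  "commands": [
    [0,0,0.001,0,0,0,1],
    [0,0,0.0005,0,0,0,1],
    [0,0,0.0005,0,0,0,1],
    [0,0,0,0,0,0,1],
    [0,0,0,0,0,0,1]
  ]
}}

```text
time_s: 17.2
eef_pos: [668.3, 212.7, 137.8]
tool_rot: [0.997, 0.081, -0.0, -0.0]
ft_force: [-0.4, -0.2, -1.4]
width: 13.5
```

```bash
python3 -c "
from plan import *
where()"
```

```text
t 17.2 origin [24.9  3.9 12.1] toe [-68.1   4.   12.1] lean -0.0004 roll -0.0008 yaw -0.0007 ft [-0.4 -0.2 -1.4] w 13.5 j [-0.06  0.79 -0.51  1.44  0.42  1.03 -0.5 ]
```

Call:
{"api": "apply_moves", "payload": {
  "commands": [
    [0,0,0.0005,0,0,0,1],
    [0,0,0,0,0,0,1],
    [-0.001,0,0,0,0,0,1],
    [-0.001,0,0,0,0,0,1],
    [-0.001,0,0,0,0,0,1],
    [-0.001,0,0,0,0,0,1],
    [0,0,0,0,0,0,1],
    [0,0,0,0,0,0,1],
    [0,0,0,0,0,0,1]
  ]
}}

```text
time_s: 17.95
eef_pos: [664.4, 212.2, 137.6]
tool_rot: [0.997, 0.081, -0.0, -0.0]
ft_force: [-0.7, -0.1, 3.0]
width: 13.4
```

Call:
{"api": "apply_moves", "payload": {
  "commands": [
    [-0.0005,0,0,0,0,0,1],
    [-0.0005,0,0,0,0,0,1],
    [0,0,0,0,0,0,1],
    [0,0,0,0,0,0,1]
  ]
}}

```text
time_s: 18.28
eef_pos: [663.7, 212.1, 137.6]
tool_rot: [0.997, 0.081, 0.0, -0.0]
ft_force: [1.3, 0.4, 2.6]
width: 13.9
```

Call:
{"api": "apply_moves", "payload": {
  "commands": [
    [-0.0005,0,0,0,0,0,1],
    [-0.0005,0,0,0,0,0,1],
    [0,0,0,0,0,0,1],
    [0,0,0,0,0,0,1]
  ]
}}

```text
time_s: 18.62
eef_pos: [662.6, 211.8, 137.6]
tool_rot: [0.997, 0.081, 0.0, -0.0]
ft_force: [2.1, -0.1, 3.1]
width: 13.7
```

Call:
{"api": "apply_moves", "payload": {
  "commands": [
    [-0.0005,0,0,0,0,0,1],
    [-0.0005,0,0,0,0,0,1],
    [0,0,0,0,0,0,1],
    [0,0,0,0,0,0,1]
  ]
}}

```text
time_s: 18.95
eef_pos: [661.6, 211.7, 137.6]
tool_rot: [0.997, 0.081, 0.0, -0.0]
ft_force: [1.2, 0.6, 6.1]
width: 13.9
```

Call:
{"api": "apply_moves", "payload": {
  "commands": [
    [-0.0004,0,0,0,0,0,1],
    [0,0,0,0,0,0,1],
    [0,0,0,0,0,0,1]
  ]
}}

```text
time_s: 19.2
eef_pos: [661.5, 211.6, 137.6]
tool_rot: [0.997, 0.081, 0.0, -0.0]
ft_force: [3.2, 1.2, 5.0]
width: 13.8
```

```bash
python3 -c "
from plan import *
where()"
```

```text
t 19.2 origin [18.1  4.  11.9] toe [-74.9   4.   11.8] lean 0.0007 roll -0.0009 yaw -0.0008 ft [3.2 1.2 5. ] w 13.8 j [-0.05  0.78 -0.51  1.46  0.42  1.01 -0.5 ]
```

Call:
{"api": "apply_moves", "payload": {
  "commands": [
    [-0.0005,0,0,0,0,0,1],
    [0,0,0,0,0,0,1],
    [0,0,0,0,0,0,1]
  ]
}}

```text
time_s: 19.45
eef_pos: [660.7, 211.5, 137.6]
tool_rot: [0.997, 0.081, 0.0, -0.0]
ft_force: [2.4, 1.2, 5.6]
width: 13.7
```

Call:
{"api": "apply_moves", "payload": {
  "commands": [
    [-0.0005,0,0,0,0,0,1],
    [0,0,0,0,0,0,1],
    [0,0,0,0,0,0,1]
  ]
}}

```text
time_s: 19.7
eef_pos: [660.2, 211.4, 137.6]
tool_rot: [0.997, 0.081, 0.0, -0.0]
ft_force: [3.5, -0.1, 6.4]
width: 13.8
```

Call:
{"api": "apply_moves", "payload": {
  "commands": [
    [-0.0005,0,0,0,0,0,1],
    [0,0,0,0,0,0,1],
    [0,0,0,0,0,0,1]
  ]
}}

```text
time_s: 19.95
eef_pos: [659.7, 211.3, 137.6]
tool_rot: [0.997, 0.081, 0.0, -0.0]
ft_force: [2.4, 0.6, 6.4]
width: 13.4
```

Call:
{"api": "apply_moves", "payload": {
  "commands": [
    [-0.0005,0,0,0,0,0,1],
    [0,0,0,0,0,0,1],
    [0,0,0,0,0,0,1]
  ]
}}

```text
time_s: 20.2
eef_pos: [659.6, 211.3, 137.6]
tool_rot: [0.997, 0.081, 0.0, -0.001]
ft_force: [5.0, 0.2, 4.7]
width: 13.7
```

Call:
{"api": "apply_moves", "payload": {
  "commands": [
    [-0.0005,0,0,0,0,0,1],
    [0,0,0,0,0,0,1],
    [0,0,0,0,0,0,1]
  ]
}}

```text
time_s: 20.45
eef_pos: [659.4, 211.3, 137.7]
tool_rot: [0.997, 0.081, 0.001, -0.001]
ft_force: [5.9, 1.5, 5.2]
width: 13.9
```

Call:
{"api": "apply_moves", "payload": {
  "commands": [
    [-0.0005,0,0,0,0,0,1],
    [0,0,0,0,0,0,1],
    [0,0,0,0,0,0,1]
  ]
}}

```text
time_s: 20.7
eef_pos: [659.3, 211.2, 137.8]
tool_rot: [0.997, 0.081, 0.001, -0.001]
ft_force: [6.7, 0.1, 4.2]
width: 13.9
```

```bash
python3 -c "
from plan import *
where()"
```

```text
t 20.7 origin [16.1  3.9 12.1] toe [-76.9   4.   11.9] lean 0.0024 roll -0.0012 yaw -0.0009 ft [6.7 0.1 4.2] w 13.9 j [-0.05  0.77 -0.52  1.47  0.42  1.01 -0.51]
```

Call:
{"api": "apply_moves", "payload": {
  "commands": [
    [0.0008,0,0,0,0,0,1],
    [0,-0.001,0,0,0,0,1],
    [0,-0.001,0,0,0,0,1],
    [0,-0.001,0,0,0,0,1],
    [0,-0.001,0,0,0,0,1],
    [0,-0.001,0,0,0,0,1],
    [0,0,0,0,0,0,1],
    [0,0,0,0,0,0,1],
    [0,0,0,0,0,0,1]
  ]
}}

```text
time_s: 21.45
eef_pos: [659.3, 213.0, 137.7]
tool_rot: [0.997, 0.08, 0.0, 0.002]
ft_force: [5.6, -3.9, 7.8]
width: 13.6
```

Call:
{"api": "apply_moves", "payload": {
  "commands": [
    [0,-0.0005,0,0,0,0,1],
    [0,-0.0005,0,0,0,0,1],
    [0,0,0,0,0,0,1],
    [0,0,0,0,0,0,1]
  ]
}}

```text
time_s: 21.78
eef_pos: [659.3, 213.3, 137.7]
tool_rot: [0.997, 0.08, 0.0, 0.002]
ft_force: [4.5, -5.8, 8.1]
width: 13.9
```

Call:
{"api": "apply_moves", "payload": {
  "commands": [
    [0,-0.0005,0,0,0,0,1],
    [0,0,0,0,0,0,1],
    [0,0,0,0,0,0,1]
  ]
}}

```text
time_s: 22.03
eef_pos: [659.3, 213.5, 137.7]
tool_rot: [0.997, 0.08, 0.0, 0.003]
ft_force: [4.4, -6.8, 8.1]
width: 13.4
```

Call:
{"api": "apply_moves", "payload": {
  "commands": [
    [0,-0.0005,0,0,0,0,1],
    [0,0,0,0,0,0,1],
    [0,0,0,0,0,0,1]
  ]
}}

```text
time_s: 22.28
eef_pos: [659.2, 213.7, 137.8]
tool_rot: [0.997, 0.08, 0.0, 0.003]
ft_force: [4.6, -6.5, 9.9]
width: 14.0
```

```bash
python3 -c "
from plan import *
where()"
```

```text
t 22.2833 origin [16.2  5.6 12.1] toe [-76.8   5.8  12. ] lean 0.0003 roll 0.0057 yaw -0.0026 ft [ 4.6 -6.5  9.9] w 14.0 j [-0.06  0.78 -0.51  1.46  0.42  1.02 -0.51]
```

Call:
{"api": "apply_moves", "payload": {
  "commands": [
    [0.001,0,-0.0006,0,0,0,1],
    [0.0005,0,-0.0004,0,0,0,1],
    [0,0,0,0,0,0,1],
    [0,0,0,0,0,0,1],
    [0,0,0,0,0,0,1]
  ]
}}

```text
time_s: 22.7
eef_pos: [658.7, 218.0, 137.7]
tool_rot: [0.997, 0.081, -0.001, -0.0]
ft_force: [3.6, -1.8, 0.4]
width: 13.6
```

```bash
python3 -c "
from plan import *
where()"
```

```text
t 22.7 origin [16.1 10.6 12. ] toe [-76.9  10.7  12.1] lean -0.0016 roll -0.0003 yaw -0.0006 ft [ 3.6 -1.8  0.4] w 13.6 j [-0.06  0.78 -0.51  1.46  0.42  1.02 -0.51]
```

Friction was holding it. With the load off it moved freely, so I'll continue towards the fence.

Call:
{"api": "apply_moves", "payload": {
  "commands": [
    [0,-0.0005,0,0,0,0,1],
    [0,0,0,0,0,0,1],
    [0,0,0,0,0,0,1]
  ]
}}

```text
time_s: 22.95
eef_pos: [658.4, 219.4, 137.7]
tool_rot: [0.997, 0.081, -0.001, -0.001]
ft_force: [2.4, -0.8, -2.9]
width: 13.8
```

Call:
{"api": "apply_moves", "payload": {
  "commands": [
    [0,-0.0005,0,0,0,0,1],
    [0,0,0,0,0,0,1],
    [0,0,0,0,0,0,1]
  ]
}}

```text
time_s: 23.2
eef_pos: [658.3, 219.9, 137.8]
tool_rot: [0.997, 0.081, -0.001, -0.001]
ft_force: [2.3, -0.9, -2.9]
width: 13.6
```

Call:
{"api": "apply_moves", "payload": {
  "commands": [
    [0,-0.0005,0,0,0,0,1],
    [0,0,0,0,0,0,1],
    [0,0,0,0,0,0,1]
  ]
}}

```text
time_s: 23.45
eef_pos: [658.4, 220.1, 138.1]
tool_rot: [0.997, 0.081, -0.001, -0.001]
ft_force: [0.7, 0.3, -2.1]
width: 13.7
```

Call:
{"api": "apply_moves", "payload": {
  "commands": [
    [0,-0.0005,0,0,0,0,1],
    [0,0,0,0,0,0,1],
    [0,0,0,0,0,0,1]
  ]
}}

```text
time_s: 23.7
eef_pos: [658.4, 220.2, 138.1]
tool_rot: [0.997, 0.081, -0.001, -0.0]
ft_force: [0.2, -1.0, -3.2]
width: 13.4
```

Call:
{"api": "apply_moves", "payload": {
  "commands": [
    [0,-0.0005,0,0,0,0,1],
    [0,0,0,0,0,0,1],
    [0,0,0,0,0,0,1]
  ]
}}

```text
time_s: 23.95
eef_pos: [658.5, 220.4, 138.2]
tool_rot: [0.997, 0.081, -0.001, -0.0]
ft_force: [-0.2, -1.5, -3.5]
width: 13.8
```

```bash
python3 -c "
from plan import *
where()"
```

```text
t 23.95 origin [16.4 13.  12.5] toe [-76.6  13.1  12.6] lean -0.0012 roll -0.0001 yaw -0.0007 ft [-0.2 -1.5 -3.5] w 13.8 j [-0.07  0.78 -0.51  1.46  0.42  1.02 -0.52]
```

Call:
{"api": "apply_moves", "payload": {
  "commands": [
    [0,-0.0005,0,0,0,0,1],
    [0,0,0,0,0,0,1],
    [0,0,0,0,0,0,1]
  ]
}}

```text
time_s: 24.2
eef_pos: [658.5, 220.7, 138.1]
tool_rot: [0.997, 0.081, -0.001, 0.0]
ft_force: [-0.5, -3.2, -1.8]
width: 13.9
```

Call:
{"api": "apply_moves", "payload": {
  "commands": [
    [0,-0.0005,0,0,0,0,1],
    [0,0,0,0,0,0,1],
    [0,0,0,0,0,0,1]
  ]
}}

```text
time_s: 24.45
eef_pos: [658.5, 220.9, 138.2]
tool_rot: [0.997, 0.081, -0.001, 0.0]
ft_force: [-1.0, -6.3, -1.0]
width: 13.6
```

Call:
{"api": "apply_moves", "payload": {
  "commands": [
    [0,-0.0005,0,0,0,0,1],
    [0,0,0,0,0,0,1],
    [0,0,0,0,0,0,1]
  ]
}}

```text
time_s: 24.7
eef_pos: [658.5, 221.1, 138.2]
tool_rot: [0.997, 0.081, -0.001, 0.001]
ft_force: [-0.3, -5.8, -0.8]
width: 13.8
```

```bash
python3 -c "
from plan import *
where()"
```

```text
t 24.7 origin [16.5 13.5 12.5] toe [-76.5  13.6  12.6] lean -0.0012 roll 0.001 yaw -0.0011 ft [-0.3 -5.8 -0.8] w 13.8 j [-0.07  0.78 -0.51  1.45  0.42  1.02 -0.52]
```

Call:
{"api": "apply_moves", "payload": {
  "commands": [
    [0,0.001,0.0004,0,0,0,1],
    [-0.0007,0,0,0,0,0,1],
    [0,0,0,0,0,0,1],
    [0,0,0,0,0,0,1]
  ]
}}

```text
time_s: 25.03
eef_pos: [658.4, 220.8, 138.0]
tool_rot: [0.997, 0.081, 0.0, -0.0]
ft_force: [1.3, -4.8, -1.9]
width: 13.7
```

Call:
{"api": "apply_moves", "payload": {
  "commands": [
    [-0.0005,0,0.0003,0,0,0,1],
    [-0.0005,0,0,0,0,0,1],
    [0,0,0,0,0,0,1],
    [0,0,0,0,0,0,1]
  ]
}}

```text
time_s: 25.37
eef_pos: [658.0, 220.8, 138.0]
tool_rot: [0.997, 0.081, 0.001, -0.0]
ft_force: [2.6, -4.3, -1.2]
width: 13.7
```

```bash
python3 -c "
from plan import *
where()"
```

```text
t 25.3667 origin [16.3 13.5 12.3] toe [-76.7  13.6  12.1] lean 0.0018 roll -0.0005 yaw -0.001 ft [ 2.6 -4.3 -1.2] w 13.7 j [-0.07  0.78 -0.51  1.46  0.42  1.01 -0.52]
```

Call:
{"api": "apply_moves", "payload": {
  "commands": [
    [-0.0004,0,0.0004,0,0,0,1],
    [0,0,0.0003,0,0,0,1],
    [0,0,0,0,0,0,1],
    [0,0,0,0,0,0,1]
  ]
}}

```text
time_s: 25.7
eef_pos: [658.0, 220.8, 137.8]
tool_rot: [0.997, 0.081, 0.001, -0.0]
ft_force: [1.1, -4.9, 1.3]
width: 13.8
```

Call:
{"api": "apply_moves", "payload": {
  "commands": [
    [0,0,0,0,0,0,0.7],
    [0,0,0,0,0,0,0.7],
    [0,0,0,0,0,0,0.7],
    [0,0,0,0,0,0,0.7],
    [0,0,0,0,0,0,0.7],
    [0,0,0,0,0,0,0.7]
  ]
}}

```text
time_s: 26.2
eef_pos: [656.5, 221.5, 137.0]
tool_rot: [0.997, 0.081, -0.0, -0.001]
ft_force: [-1.4, 0.1, 0.6]
width: 26.2
```

```bash
python3 -c "
from plan import *
where()"
```

```text
t 26.2 origin [14.7 14.6 11.3] toe [-78.3  14.6  11.3] lean -0.0003 roll -0.0014 yaw -0.0003 ft [-1.4  0.1  0.6] w 26.2 j [-0.07  0.78 -0.52  1.46  0.42  1.01 -0.52]
```

Call:
{"api": "apply_moves", "payload": {
  "commands": [
    [0.001,0,0,0,0,0,0.3],
    [0,0,0,0,0,0,0.3],
    [0,0,0,0,0,0,0.3],
    [0,0,0,0,0,0,0.3],
    [0,0,0,0,0,0,0.3],
    [0,0,0,0,0,0,0.3],
    [0,0,-0.01,0,0,0,0.3],
    [0,0,-0.015,0,0,0,0.3],
    [0,0,-0.02,0,0,0,0.3],
    [0,0,-0.02,0,0,0,0.3],
    [0,0,-0.02,0,0,0,0.3],
    [0,0,-0.02,0,0,0,0.3]
  ]
}}

```text
time_s: 27.2
eef_pos: [657.9, 221.3, 244.9]
tool_rot: [0.997, 0.081, 0.001, -0.001]
ft_force: [0.7, 0.7, 0.6]
width: 61.7
```

Call:
{"api": "apply_moves", "payload": {
  "commands": [
    [0,0,-0.02,0,0,0,0.3],
    [0,0,-0.02,0,0,0,0.3],
    [0,0.03,-0.02,0,0,0,0.3],
    [0,0.03,0,0,0,0,0.3],
    [0,0.03,0,0,0,0,0.3],
    [0,0.03,0,0,0,0,0.3],
    [0,0.03,0,0,0,0,0.3],
    [0,0.03,0,0,0,0,0.3],
    [0,0,0,0,0,0,0.3],
    [0,0,0,0,0,0,0.3]
  ]
}}

```text
time_s: 28.03
eef_pos: [687.3, 40.8, 303.3]
tool_rot: [0.997, 0.079, 0.001, 0.0]
ft_force: [0.4, 0.8, 0.3]
width: 61.8
```

```bash
python3 - <<'E'
from plan import *
import pickle
s=get_state();print(s["time_s"],s["eef_pos"],s["ft_force"])
S={n:snapshot(n) for n in("side","top")}; pickle.dump(S,open("s5.pkl","wb"))
B=R.from_euler("z",FX[2]).as_matrix()
Rf=B; p=Rf@[18,12,12]+[FX[0],FX[1],0]
V=np.array([(x,y,z) for y in(16,-16) for x,z in((7,0),(7,175),(-7,175),(-7,12),(-93,12),(-93,0))])@B.T+p
im=[]
for n,(x0,y0) in {"side":(235,180),"top":(230,120)}.items():
    k=5;q=cv2.cvtColor(S[n]["pixels"],cv2.COLOR_RGB2BGR)[y0:y0+120,x0:x0+80]; q=cv2.resize(q,None,fx=k,fy=k,interpolation=cv2.INTER_CUBIC)
    u=((proj(S[n],V)-[x0,y0]+.5)*k).astype(int)
    for i in range(6):
        for a,b in((i,(i+1)%6),(6+i,6+(i+1)%6)): cv2.line(q,tuple(map(int,u[a])),tuple(map(int,u[b])),(255,0,255) if a<6 else (255,255,0),1)
    im.append(q)
cv2.imwrite("pics/m5.png",np.hstack(im))
E
```

```text
28.0333 [687.34902825  40.78434448 303.29622798] [0.36178557 0.7853527  0.34558272]
```

View pics/m5.png

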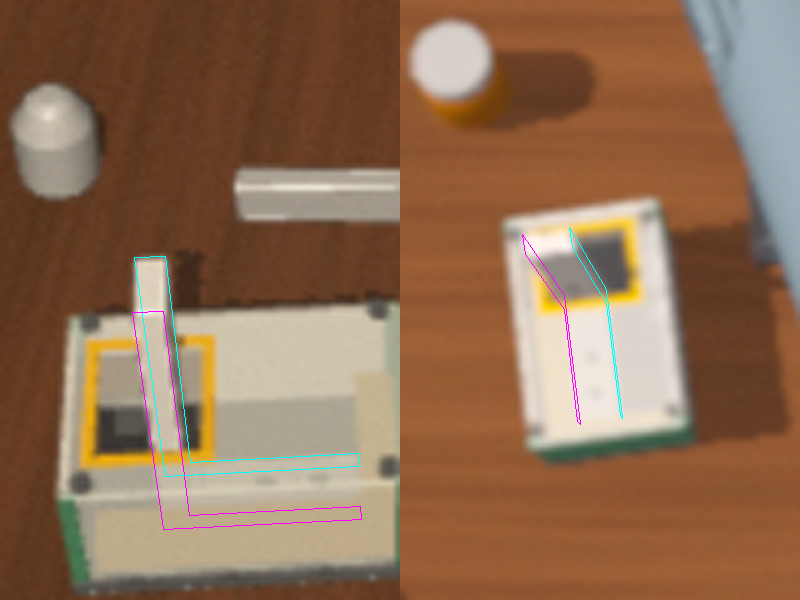

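The overlay of the nominal loaded pose (stem top at (150,285) side view, (547,240) top view) matches the image within about 2 mm. I'll hand it in.

```bash
python3 -c "
from h import *
print(close_job())"
```

```text
the job is handed in; nothing more can be done
None
```

The bracket is in the drilling fixture and I handed the job in at about 28 s of the 53 s allowed; no verdict came back. I gripped the smaller aluminium bracket by its stem and fed its foot in toe first at about a 0.6 rad lean. I righted it inside, lowered it onto the bed, slid it to the end stop and then the fence, and let go.

**What the last checks showed**
- **Contact:** the readings showed contact with both stops and the bed, at about 10 N or less.
- **Alignment:** upright and in-line errors were about 0.002 rad or less just before release.
- **Final picture:** the bracket stands upright, and the outline of the correct loaded pose matches it within about 2 mm in both views. The chuck and part of the bar show in it; I did not check the other bystanders afterwards.

**Where the checks disagreed**
- **Stop positions:** the arm met the end stop and fence about 1.7 mm and 1.6 mm further out than my camera estimate put them. I took this as camera and grasp error, because the forces showed real contact.
- **Friction:** the slide towards the fence stuck partway under friction. Lifting the tool slightly freed it.
- **After release:** the gripper sprang back about 1.7 mm as it opened. The final picture is the only check that the bracket stayed snug after that, and it cannot resolve much finer than the 2.5 mm tolerance.

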